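Put the shopping away in the pantry

TASK

Put away the shopping that stands on the worktop: push all three flat spice tins into the packed row in the oak rack, nudging the tins there apart without knocking any over, until all seven stand upright in one row, facing alike, with their feet flat on the rack's floor. Sort the jars and cans too, stood upright on the basket floor and not dropped in: every jar into the basket that already holds a jar, every can into the one that already holds a can. Leave the salt pot and the ramekin where they are.

Things in the scene. Friction and masses are not known exactly. Their poses are not given: they have to be found in the camera images.
- rack: oak spice-tin rack, fixed; the tins stand in one row along its y, narrow ends to front and back. Inside 62 (x) x 222 (y); floor 8 above its origin; above that floor the rails rise 26, the end panels 60, all 12 thick. Seven tins leave 12 to spare. A tin pressed straight down into a gap of 17 or more between two tins works its way in under 25 N; the end panels do not give. Origin under its centre
- row0: already in the rack, loose, slides when pushed (row0 to row3 from -y to +y): flat metal spice tin, 56 (x) x 30 (y) x 92 high, 140 g; broad faces (+y, -y) straight to 66, then taper to 8 from the middle at 80, then a black cap 40 x 14; narrow ends (+x, -x) flat to 80; long foot edges rounded by 4. Origin: centre of foot, z up
- row1: already in the rack, loose, slides when pushed (row0 to row3 from -y to +y): flat metal spice tin, 56 (x) x 30 (y) x 92 high, 140 g; broad faces (+y, -y) straight to 66, then taper to 8 from the middle at 80, then a black cap 40 x 14; narrow ends (+x, -x) flat to 80; long foot edges rounded by 4. Origin: centre of foot, z up
- row2: already in the rack, loose, slides when pushed (row0 to row3 from -y to +y): flat metal spice tin, 56 (x) x 30 (y) x 92 high, 140 g; broad faces (+y, -y) straight to 66, then taper to 8 from the middle at 80, then a black cap 40 x 14; narrow ends (+x, -x) flat to 80; long foot edges rounded by 4. Origin: centre of foot, z up
- row3: already in the rack, loose, slides when pushed (row0 to row3 from -y to +y): flat metal spice tin, 56 (x) x 30 (y) x 92 high, 140 g; broad faces (+y, -y) straight to 66, then taper to 8 from the middle at 80, then a black cap 40 x 14; narrow ends (+x, -x) flat to 80; long foot edges rounded by 4. Origin: centre of foot, z up
- tin0: on the worktop, to be filed in the rack: flat metal spice tin, 56 (x) x 30 (y) x 92 high, 140 g; broad faces (+y, -y) straight to 66, then taper to 8 from the middle at 80, then a black cap 40 x 14; narrow ends (+x, -x) flat to 80; long foot edges rounded by 4. Origin: centre of foot, z up
- tin1: on the worktop, to be filed in the rack: flat metal spice tin, 56 (x) x 30 (y) x 92 high, 140 g; broad faces (+y, -y) straight to 66, then taper to 8 from the middle at 80, then a black cap 40 x 14; narrow ends (+x, -x) flat to 80; long foot edges rounded by 4. Origin: centre of foot, z up
- tin2: on the worktop, to be filed in the rack: flat metal spice tin, 56 (x) x 30 (y) x 92 high, 140 g; broad faces (+y, -y) straight to 66, then taper to 8 from the middle at 80, then a black cap 40 x 14; narrow ends (+x, -x) flat to 80; long foot edges rounded by 4. Origin: centre of foot, z up
- jar_basket: the basket for jars; it already holds one jar. dark pantry basket, fixed, open on top, inside 260 long (its x) x 160 wide (its y), walls 5 thick, inner floor 5 above the origin, rim 66 above it. Origin under its centre on the worktop
- can_basket: the basket for cans; it already holds one can. dark pantry basket, fixed, open on top, inside 260 long (its x) x 160 wide (its y), walls 5 thick, inner floor 5 above the origin, rim 66 above it. Origin under its centre on the worktop
- jar_old: the jar that is already in its basket, near its +x end: glass jar, round, 52 across up to 40 high, then a neck and a narrower (46) steel lid, 60 high in all, about 160 g. Origin at the centre of its foot, z up
- can_old: the can that is already in its basket, near its +x end: squat food can, round, 58 over its rims, straight-sided, 50 high, about 170 g. Origin at the centre of its foot, z up
- jar0: to be put away if present, on the worktop: glass jar, round, 52 across up to 40 high, then a neck and a narrower (46) steel lid, 60 high in all, about 160 g. Origin at the centre of its foot, z up
- jar1: to be put away if present, on the worktop: glass jar, round, 52 across up to 40 high, then a neck and a narrower (46) steel lid, 60 high in all, about 160 g. Origin at the centre of its foot, z up
- jar2: to be put away if present, on the worktop: glass jar, round, 52 across up to 40 high, then a neck and a narrower (46) steel lid, 60 high in all, about 160 g. Origin at the centre of its foot, z up
- can0: to be put away if present, on the worktop: squat food can, round, 58 over its rims, straight-sided, 50 high, about 170 g. Origin at the centre of its foot, z up
- can1: to be put away if present, on the worktop: squat food can, round, 58 over its rims, straight-sided, 50 high, about 170 g. Origin at the centre of its foot, z up
- can2: to be put away if present, on the worktop: squat food can, round, 58 over its rims, straight-sided, 50 high, about 170 g. Origin at the centre of its foot, z up
- salt: bystander: small white salt pot, 42 across, 62 high, loose. Origin at the centre of its foot
- ramekin: bystander: small white open ramekin, 68 across, 36 high, loose. Origin at the centre of its foot
Mind the look-alikes: they are no part of the job. What is shaped like the jar0 but purple is not meant.

How it is judged:
By the outcome, as a careful person would: the job done as asked, in the order asked, and still so for the second after the job is handed in, with the robot touching nothing.
Of jar0, jar1, jar2, can0, can1, can2 only 4 to 6 are there at a start; the rules pass over those that are not, and their reading is None.
At some moment in a run one of jar0, jar1, jar2, can0, can1, can2 may be knocked a few centimetres aside while the robot is not near it.
It also fails if it takes over 210 s, if anything falls off the work surface, if the arm or the gripper's body presses on something with over 40 N, if the wrist force passes 120 N, or if a joint passes its speed limit or range.

ROBOT

A 6-joint arm with a two-finger parallel gripper is mounted at the origin on the work surface. World frame = base frame: x ahead of the robot, y to its left, z up, the work surface at z = 0. Lengths are in m, angles in rad, forces in N, time in s.
With the tool pointing down it reaches from about 0.425 to 0.95 m from the base axis. Payload 3.5 kg.
Tool frame: the origin (TCP) lies between the finger pads; the fingertips stand 8 mm ahead of it and the grasp point (between the pads) lies 11 mm behind it (bot.tip_extent is the x of the fingertips in the tool frame, in m); x points along the fingers, y is the direction in which the jaws open and shut, and the axes are right-handed (so a half turn about x gives the same grasp; the last joint's range is limited). The gripper opens to 85 mm and grips with 20 to 120 N. Pads are 22 mm wide; open, the fingers measure 114 mm over their backs; the gripper's body (76 mm by 85 mm) begins 54 mm behind the grasp point. The pads swing forward as they close: fully open they stand 13 mm farther back than shut.
Start: joints at [1.135, 0.286, 1.577, -0, 1.279, -0.15], TCP at [0.19, 0.648, 0.239] pointing down, gripper open.
Joint ranges: [-2.77, 2.77], [-0.9, 2.22], [0.21, 2.48], [-1.53, 4.67], [0.24, 2.81], [-2.84, 2.84]. Speed limits (rad/s): [2.79, 2.79, 3.14, 3.14, 3.14, 3.14].

INTERFACE

Orientations are given as a unit quaternion [w, x, y, z].
In Python, from cell import bot, planner, read_camera, camera_params, current_time, current_joints, current_joint_velocities, current_joint_efforts, current_tool_pos, current_tool_rot, current_contact_force, current_ft_torque, current_width gives the robot as it stands. Calls block until the motion is done:
- bot.move_to(position, orientation): joint-space move of the TCP to a pose.
- bot.movel(position, frame=None, vel=0.15, until_force=None): straight line of the TCP; frame=None keeps the orientation; vel is the mean speed in m/s. With until_force (N) it stops when the force on the tool has changed by that much, and returns True; else False.
- bot.move_j(angles): joint-space move.
- bot.command_gripper(opening): finger opening in m; the grip force is fixed at half the most; returns when the fingers have stopped.
- bot.hold(seconds).
- planner.solve_ik(position, orientation): joint angles nearest the present ones, or None.
- read_camera(name): name is "scene" or "top" or "wrist"; returns (picture, depth): 480x640x3 uint8, red, green, blue; 480x640 float32, m along the optical axis (not along the pixel's ray), 0 where there is no reading.
- camera_params(name): a dict with "fx", "fy", "cx", "cy" (pixels), "pose" (4x4, takes a point from camera to world coordinates). Camera axes: x right, y down, z forward; pixel columns grow to the right and rows downward; lengths in m; the calibration is good to about 2 mm. A picture is of the moment at which its call begins: read the wrist's pose just before it. camera_params takes no time and is no camera call; for the wrist camera it gives the pose at the moment of the call.
A pose or a line that the arm cannot do raises bot.IKError and nothing moves.
- bot.finish_job(): hands the job in, once; it reports no verdict.
Readings, each from a call of its own:
- current_time(): time.
- current_joints(): joint angles.
- current_joint_velocities(): joint speeds.
- current_joint_efforts(): joint torques, N m.
- current_tool_pos(): TCP position.
- current_tool_rot(): TCP orientation.
- current_contact_force(): force on the tool from outside, world axes, zero at the start.
- current_ft_torque(): the same for the moment, N m.
- current_width(): finger opening in m.
Only numpy, scipy, OpenCV 4.12 (cv2) and the standard library are available. Lean on these libraries where they do the work, as an engineer would, in place of code of your own. Each camera call takes 0.05 s, during which the arm holds its last target. There are 200 camera calls.

## Working session

There is one attempt and no reset: what is moved stays moved. The work goes in short steps, each a Python script; the robot and the scene stay as the last script left them, time stands still between calls to the robot, and variables do not carry over. Pictures are saved under pics/ and viewed, about 12 in all and at most 16, crops included, and the job is handed in when it is done.

```bash
ls; mkdir -p pics; python3 - <<'E'
from cell import *
import cv2,numpy as np
for n in("scene","top"):
    p,d=read_camera(n); cv2.imwrite(f"pics/{n}0.png",p[:,:,::-1]); np.save(f"{n}0.npy",d)
    c=camera_params(n); print(n,c["fx"],c["cx"],c["cy"],np.round(c["pose"],3).tolist())
print(camera_params("wrist"),current_tool_pos(),current_tool_rot(),current_time())
E
```

```text
pics
scene 485.77516331242657 315.19774414807523 243.35305858154044 [[0.887, 0.294, -0.357, 0.901], [0.462, -0.577, 0.674, -0.602], [-0.008, -0.762, -0.647, 0.629], [0.0, 0.0, 0.0, 1.0]]
top 508.9931697255449 316.88909280695145 236.67322227376803 [[-0.007, -0.997, 0.071, 0.504], [-1.0, 0.005, -0.022, 0.005], [0.022, -0.071, -0.997, 1.159], [0.0, 0.0, 0.0, 1.0]]
{'fx': 389.8675172250529, 'fy': 389.8675172250529, 'cx': 323.2985915028753, 'cy': 233.49557605118565, 'pose': array([[ 0.28204045,  0.92304682,  0.26160611,  0.12305343],
       [ 0.95940022, -0.27075566, -0.07901005,  0.66846681],
       [-0.00209864,  0.27326899, -0.96193537,  0.37287544],
       [ 0.        ,  0.        ,  0.        ,  1.        ]])} [0.19002715 0.64710251 0.23805666] [ 0.69967192  0.09998773  0.70012245 -0.10144069] 0.1
```

View pics/top0.png

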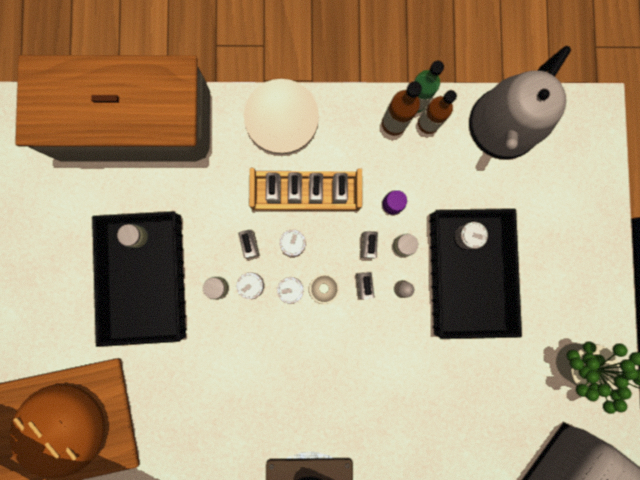

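View pics/scene0.png

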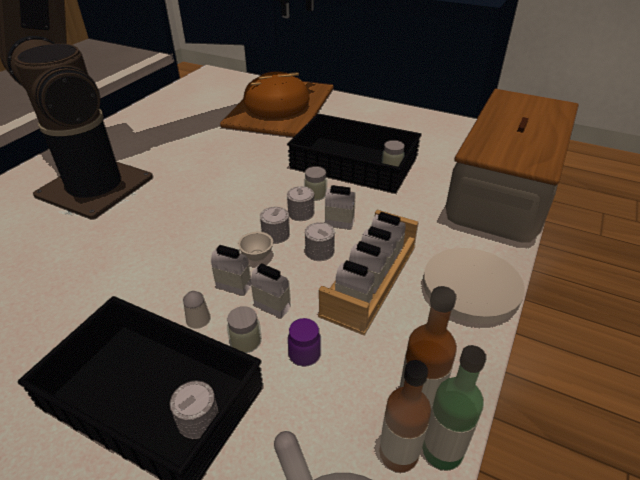

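Top view: the jar basket is at left (old jar 131,236) and the can basket at right (old can 474,236). The rack holds tins at columns 272, 295, 317 and 342.

Candidates:
- **Tins:** (248,244), (370,245), (366,286).
- **Jars:** (215,288), (406,245). The purple look-alike at (396,202) is excluded.
- **Cans:** (250,286), (292,243), (290,291).
- **Left alone:** salt (404,289) and ramekin (323,289).

Next I'll measure these positions from the depth images.

```bash
cat > h.py <<'E'
from cell import *
import cv2,numpy as np
from scipy.spatial.transform import Rotation as Ro
def quat(yaw):
    c,s=np.cos(yaw),np.sin(yaw)
    q=Ro.from_matrix(np.array([[0,c,s],[0,s,-c],[-1,0,0]])).as_quat()
    return np.array([q[3],*q[:3]])
def cloud(name,save=None):
    K=camera_params(name); p,d=read_camera(name)
    if save: cv2.imwrite(save,p[:,:,::-1])
    v,u=np.mgrid[:480,:640]
    P=np.stack([(u-K["cx"])/K["fx"]*d,(v-K["cy"])/K["fy"]*d,d],-1)
    T=K["pose"]; P=P@T[:3,:3].T+T[:3,3]; P[d<=0]=np.nan
    return P,p
def top(P,x,y,z0,z1,r=.045):
    """points in a height band near (x,y): centre, rect size, yaw of long side, n, median z"""
    m=(np.hypot(P[...,0]-x,P[...,1]-y)<r)&(P[...,2]>z0)&(P[...,2]<z1)
    n,lab,st,_=cv2.connectedComponentsWithStats(m.astype(np.uint8))
    if n<2: return None
    q=P[lab==1+np.argmax(st[1:,4])]
    if len(q)<5: return None
    (cx,cy),(w,h),a=cv2.minAreaRect((q[:,:2]*1000).astype(np.float32))
    a=np.deg2rad(a)
    if h>w: w,h,a=h,w,a+np.pi/2
    a=(a+np.pi/2)%np.pi-np.pi/2
    return dict(c=np.round([cx/1000,cy/1000],4),s=np.round([w,h],1),yaw=round(np.rad2deg(a),1),n=len(q),z=round(float(np.median(q[:,2])),4))
def proj(name,X):
    K=camera_params(name);T=K["pose"];c=(np.array(X)-T[:3,3])@T[:3,:3]
    return K["fx"]*c[0]/c[2]+K["cx"],K["fy"]*c[1]/c[2]+K["cy"]
E
python3 - <<'E'
from h import *
P,p=cloud("top")
for n,u,v,z0,z1 in [("tinA",248,244,.084,.098),("tinB",370,245,.084,.098),("tinC",366,286,.084,.098),
 *[(f"row{i}",u,185,.09,.106) for i,u in enumerate((342,317,295,272))],
 ("jarA",215,288,.053,.066),("jarB",406,245,.053,.066),("canA",250,286,.043,.057),("canB",292,243,.043,.057),("canC",290,291,.043,.057),
 ("salt",404,289,.05,.07),("ram",323,289,.028,.042),("jar_old",131,236,.055,.072),("can_old",474,236,.047,.062),("purple",396,202,.05,.066)]:
    X=P[v,u]; print(n,np.round(X,3),top(P,X[0],X[1],z0,z1))
for n,u,v,r in(("rack",305,203,.14),):
    X=P[v,u]; print(n,X,top(P,X[0]+.02,X[1],.058,.076,.16),top(P,X[0],X[1],.026,.04,.16))
for n,u,v in(("jb",140,290),("cb",476,290)):
    X=P[v,u]; print(n,X,top(P,X[0],X[1],.058,.073,.25))
E
```

```text
tinA [0.565 0.125 0.093] {'c': array([0.569 , 0.1308]), 's': array([41.4, 14.1]), 'yaw': np.float64(12.7), 'n': 132, 'z': 0.0913}
tinB [ 0.562 -0.131  0.09 ] {'c': array([ 0.566 , -0.1329]), 's': array([38.5, 13.2]), 'yaw': np.float64(-0.3), 'n': 127, 'z': 0.0917}
tinC [ 0.476 -0.12   0.097] {'c': array([ 0.4777, -0.123 ]), 's': array([38.8, 14.4]), 'yaw': np.float64(5.6), 'n': 129, 'z': 0.0916}
row0 [ 0.688 -0.072  0.098] {'c': array([ 0.6898, -0.0699]), 's': array([43.8, 16.4]), 'yaw': np.float64(-5.3), 'n': 142, 'z': 0.0993}
row1 [ 0.688 -0.02   0.099] {'c': array([ 0.6916, -0.0167]), 's': array([43.1, 14.8]), 'yaw': np.float64(-0.4), 'n': 122, 'z': 0.0998}
row2 [0.688 0.027 0.102] {'c': array([0.6888, 0.0299]), 's': array([41.7, 14.9]), 'yaw': np.float64(-0.5), 'n': 129, 'z': 0.0994}
row3 [0.688 0.075 0.103] {'c': array([0.689 , 0.0771]), 's': array([45. , 14.2]), 'yaw': np.float64(-2.8), 'n': 133, 'z': 0.0994}
jarA [0.473 0.199 0.061] {'c': array([0.473, 0.205]), 's': array([45.6, 42.8]), 'yaw': np.float64(89.8), 'n': 361, 'z': 0.0599}
jarB [ 0.563 -0.213  0.06 ] {'c': array([ 0
[... 1010 characters left out ...]
, 'z': 0.0557}
purple [ 0.657 -0.193  0.059] {'c': array([ 0.6622, -0.1938]), 's': array([44.8, 43.3]), 'yaw': np.float64(-45.6), 'n': 346, 'z': 0.0598}
rack [0.66265971 0.00582474 0.00849248] {'c': array([ 0.6886, -0.1107]), 's': array([85.8, 11.2]), 'yaw': np.float64(-0.5), 'n': 229, 'z': 0.0674} {'c': array([0.6666, 0.0044]), 's': array([241.8,  40.3]), 'yaw': np.float64(89.4), 'n': 547, 'z': 0.0341}
jb [0.46818727 0.37674562 0.00368643] {'c': array([0.4962, 0.3666]), 's': array([279.4, 180.6]), 'yaw': np.float64(3.3), 'n': 2030, 'z': 0.069}
cb [ 0.46251662 -0.38209924  0.00351254] {'c': array([ 0.5019, -0.3655]), 's': array([280.1, 181.8]), 'yaw': np.float64(0.9), 'n': 1955, 'z': 0.0689}
```

Every height and size matches what was given. First move: look at the rack and the tins from close up with the wrist camera.

```bash
python3 - <<'E'
from h import *
for yw in (0,np.pi): print(yw,[ (np.round(j,2).tolist() if (j:=planner.solve_ik(np.array(x),quat(yw))) is not None else None) for x in ([.689,.005,.3],[.689,-.1,.06],[.47,.2,.03],[.45,-.4,.04],[.45,.4,.04],[.47,-.12,.06])])
j=[planner.solve_ik(np.array([.66,.005,.30]),quat(y)) for y in(0,np.pi)]
yw=0 if j[1] is None or (j[0] is not None and abs(j[0][5])<abs(j[1][5])) else np.pi
bot.move_to([.66,.005,.30],quat(yw))
P,p=cloud("wrist","pics/w1.png"); print(np.round(camera_params("wrist")["pose"],3).tolist(),yw)
for y in(-.07,-.017,.03,.077): print(top(P,.689,y,.092,.106,.035))
for y in(-.111,.123): print(top(P,.689,y,.06,.074,.05))
for x,y in((.569,.131),(.566,-.133),(.4777,-.123)): print(top(P,x,y,.086,.098,.035))
print(current_time())
E
```

```text
0 [[-0.14, 0.28, 1.47, -0.0, 1.39, -0.14], [-0.29, 0.51, 1.63, -0.0, 1.0, -0.29], [0.2, 0.21, 2.1, -0.0, 0.83, 0.2], [-0.9, 0.37, 1.88, -0.0, 0.9, -0.9], [0.56, 0.37, 1.88, -0.0, 0.9, 0.56], [-0.46, 0.1, 2.16, -0.0, 0.88, -0.46]]
3.141592653589793 [None, None, None, [-0.9, 0.37, 1.88, -0.0, 0.9, 2.25], [0.56, 0.37, 1.88, -0.0, 0.9, -2.58], [-0.46, 0.1, 2.16, -0.0, 0.88, 2.68]]
[[1.0, 0.001, 0.001, 0.659], [0.001, -0.962, -0.273, 0.077], [0.001, 0.273, -0.962, 0.435], [0.0, 0.0, 0.0, 1.0]] 0
{'c': array([ 0.69  , -0.0678]), 's': array([39.3, 13.2]), 'yaw': np.float64(0.1), 'n': 653, 'z': 0.0997}
{'c': array([ 0.6897, -0.0152]), 's': array([39.8, 14.6]), 'yaw': np.float64(-1.3), 'n': 718, 'z': 0.0998}
{'c': array([0.6906, 0.031 ]), 's': array([38.9, 14.4]), 'yaw': np.float64(-0.3), 'n': 756, 'z': 0.0999}
{'c': array([0.6905, 0.0784]), 's': array([39.8, 14. ]), 'yaw': np.float64(-1.5), 'n': 827, 'z': 0.0998}
{'c': array([ 0.6885, -0.1094]), 's': array([85.7, 12.3]), 'yaw': np.float64(-0.9), 'n': 1030, 'z': 0.0676}
{'c': array([0.6902, 0.1237]), 's': array([85.3, 12.2]), 'yaw': np.float64(-0.5), 'n': 1489, 'z': 0.0678}
{'c': array([0.5683, 0.1322]), 's': array([39.8, 14.6]), 'yaw': np.float64(13.2), 'n': 947, 'z': 0.0918}
{'c': array([ 0.5655, -0.1313]), 's': array([39.2, 14.9]), 'yaw': np.float64(-3.9), 'n': 578, 'z': 0.0916}
{'c': array([ 0.4732, -0.1215]), 's': array([31.3, 14.5]), 'yaw': np.float64(7.1), 'n': 342, 'z': 0.0916}
3.0083
```

View pics/w1.png

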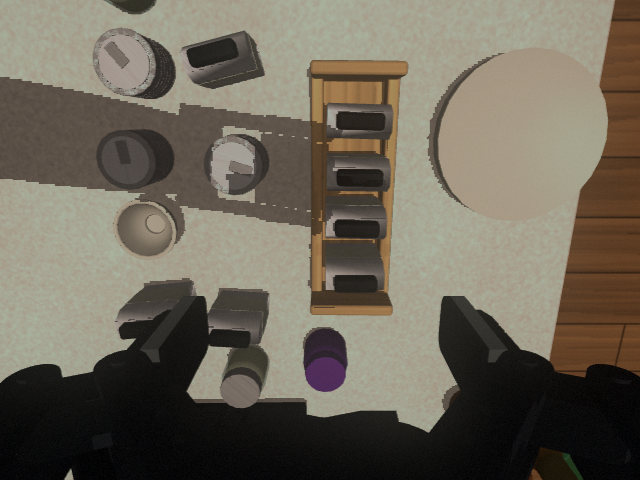

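The wrist view shows the rack row with its four tins at rows 120, 172, 222 and 272, and the purple jar at (325,360). The measured centres agree with the top view. I'll open the row by gripping row1 and row2 by their narrow ends and sliding them outward, so nothing can tip.

```bash
cat >> h.py <<'E'
RY=np.deg2rad(-0.6)
def fz(): return np.round(current_contact_force(),1).tolist()
def slide(x,y,y1):
    bot.command_gripper(.078)
    bot.move_to([x,y,.16],quat(RY)); bot.movel([x,y,.053],vel=.12)
    bot.command_gripper(.04); print("w",current_width())
    t=bot.movel([x+(y1-y)*.01,y1,.053],vel=.03,until_force=8)
    print("stop",t,current_tool_pos(),fz())
    bot.command_gripper(.078); bot.movel([x,current_tool_pos()[1],.16],vel=.15)
def look(name,items,save=None):
    P,p=cloud(name,save)
    for n,x,y,z0,z1 in items: print(n,top(P,x,y,z0,z1,.035))
    return P
E
python3 - <<'E'
from h import *
slide(.690,-.0155,-.0585)
slide(.6903,.031,.073)
bot.move_to([.66,.005,.30],quat(0))
P=look("wrist",[("r",.69,y,.092,.106) for y in(-.09,-.06,.073,.103)],"pics/w2.png")
print(current_time())
E
```

```text
w 0.05539242434633476
stop False [ 0.69054894 -0.05701774  0.05458532] [1.0, 3.3, 6.4]
w 0.05508766551270805
stop False [0.69187846 0.07139697 0.05463536] [0.0, -4.1, 6.1]
r {'c': array([ 0.6898, -0.0854]), 's': array([39.6, 13.9]), 'yaw': np.float64(0.6), 'n': 663, 'z': 0.0997}
r {'c': array([ 0.6904, -0.0561]), 's': array([39.6, 14.2]), 'yaw': np.float64(-0.4), 'n': 686, 'z': 0.0997}
r {'c': array([0.6917, 0.0709]), 's': array([39.3, 13.7]), 'yaw': np.float64(-0.1), 'n': 809, 'z': 0.0999}
r {'c': array([0.6908, 0.1011]), 's': array([39.8, 14. ]), 'yaw': np.float64(-0.0), 'n': 916, 'z': 0.0999}
13.6
```

View pics/w2.png

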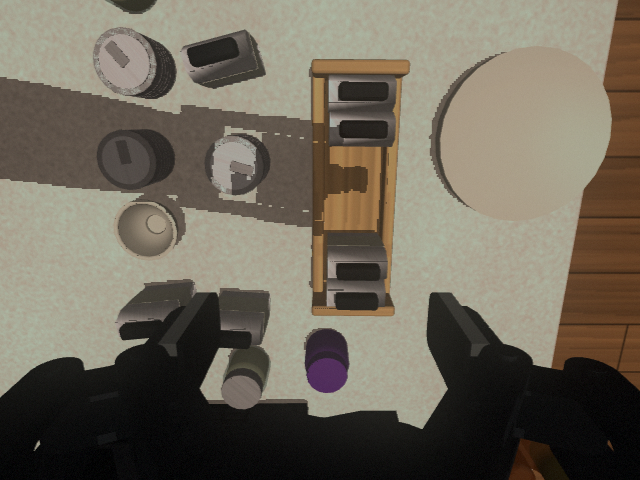

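Row opened: the gap runs from y ≈ -41 to +56 mm and all four tins are upright. Now I'll file the first tin.

```bash
cat >> h.py <<'E'
def file_tin(x,y,yt,xr=.6905):
    bot.command_gripper(.068)
    bot.move_to([x,y+.04,.26],quat(0)); bot.hold(.2)
    P,_=cloud("wrist"); t=top(P,x,y,.086,.098,.035); print(t)
    (x,y),yw=t["c"],np.deg2rad(t["yaw"])
    assert abs(t["s"][0]-40)<3 and abs(t["s"][1]-14)<2.5 and abs(t["yaw"])<40
    bot.move_to([x,y,.16],quat(yw)); bot.movel([x,y,.045],vel=.12)
    bot.command_gripper(.04); print("w",current_width())
    if not .05<current_width()<.06: raise SystemExit("no grip")
    bot.movel([x,y,.19],vel=.2)
    bot.move_to([xr,yt,.19],quat(RY)); bot.movel([xr,yt,.075],vel=.15)
    s=bot.movel([xr,yt,.0505],vel=.03,until_force=7); print("down",s,current_tool_pos(),fz())
def release():
    q=current_tool_pos(); bot.command_gripper(.072); bot.movel([q[0],q[1],.17],vel=.2)
E
python3 - <<'E'
from h import *
file_tin(.5685,.1315,.037)
E
```

```text
{'c': array([0.5679, 0.1323]), 's': array([39.9, 14.7]), 'yaw': np.float64(13.0), 'n': 806, 'z': 0.0918}
w 0.055300753937093106
down True [0.69043563 0.03704008 0.05448555] [-0.3, -0.6, 3.5]
```

```bash
python3 - <<'E'
from h import *
q=current_tool_pos()
print(bot.movel([q[0],.0405,q[2]],vel=.03,until_force=6),current_tool_pos(),fz())
release()
bot.move_to([.66,.005,.30],quat(0))
look("wrist",[("r",.69,y,.085,.115) for y in(-.086,-.056,.04,.071,.101)],"pics/w3.png")
print(current_time())
E
```

```text
False [0.69066068 0.04077011 0.05460717] [0.6, -0.4, 2.2]
r {'c': array([ 0.6897, -0.0858]), 's': array([55.6, 19.6]), 'yaw': np.float64(-0.6), 'n': 1188, 'z': 0.0959}
r {'c': array([ 0.6906, -0.0562]), 's': array([55.4, 20.5]), 'yaw': np.float64(-0.0), 'n': 1209, 'z': 0.0969}
r {'c': array([0.6904, 0.0408]), 's': array([55.5, 19.4]), 'yaw': np.float64(0.0), 'n': 1394, 'z': 0.0982}
r {'c': array([0.6915, 0.0714]), 's': array([56.1, 20. ]), 'yaw': np.float64(-0.0), 'n': 1502, 'z': 0.0981}
r {'c': array([0.6911, 0.1007]), 's': array([55.6, 20.6]), 'yaw': np.float64(-0.1), 'n': 1630, 'z': 0.098}
21.875
```

View pics/w3.png

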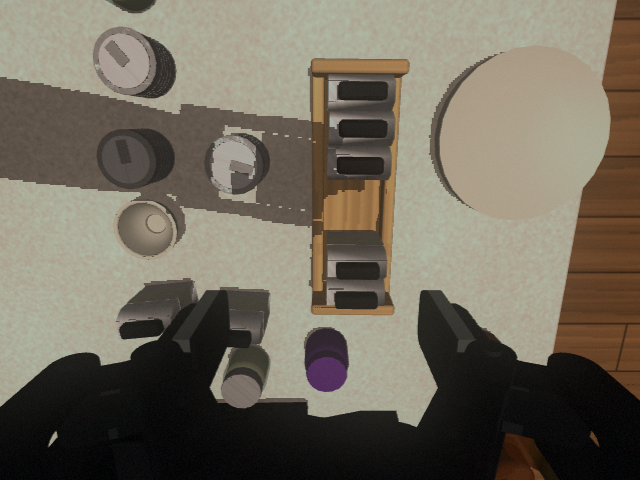

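Tin A stands in line and upright. Next are tin B, which I'll slide toward -y, and then tin C.

```bash
python3 - <<'E'
from h import *
file_tin(.5655,-.132,-.0235)
q=current_tool_pos()
print(bot.movel([q[0],-.0295,q[2]],vel=.03,until_force=8),current_tool_pos(),fz())
release()
bot.move_to([.66,.005,.30],quat(0))
look("wrist",[("r",.69,y,.092,.106) for y in(-.088,-.058,-.028,.041,.071,.101)])
file_tin(.4775,-.123,.0065)
E
```

```text
{'c': array([ 0.5651, -0.1319]), 's': array([39.9, 14.7]), 'yaw': np.float64(-3.7), 'n': 802, 'z': 0.0918}
w 0.05524179127825817
down True [ 0.69044656 -0.02341363  0.0545232 ] [1.1, 0.3, 3.1]
False [ 0.69049833 -0.02915697  0.05458678] [0.4, 2.2, 1.8]
r {'c': array([ 0.6895, -0.0883]), 's': array([39.8, 14. ]), 'yaw': np.float64(-0.2), 'n': 683, 'z': 0.0996}
r {'c': array([ 0.6903, -0.0587]), 's': array([40.1, 14.5]), 'yaw': np.float64(-1.4), 'n': 684, 'z': 0.0997}
r {'c': array([ 0.6899, -0.029 ]), 's': array([39.8, 15. ]), 'yaw': np.float64(-0.1), 'n': 723, 'z': 0.0998}
r {'c': array([0.6899, 0.0407]), 's': array([39.5, 14.3]), 'yaw': np.float64(-0.3), 'n': 785, 'z': 0.0998}
r {'c': array([0.6916, 0.0714]), 's': array([40.1, 13.7]), 'yaw': np.float64(-0.1), 'n': 826, 'z': 0.0998}
r {'c': array([0.6906, 0.101 ]), 's': array([39.8, 13.7]), 'yaw': np.float64(-0.4), 'n': 886, 'z': 0.0999}
{'c': array([ 0.477 , -0.1215]), 's': array([39.9, 14.3]), 'yaw': np.float64(5.3), 'n': 803, 'z': 0.0918}
w 0.05527062281203866
down True [0.69038618 0.00659803 0.05435496] [-0.4, 0.1, 3.5]
```

```bash
python3 - <<'E'
from h import *
release()
bot.move_to([.66,.005,.30],quat(0))
P=look("wrist",[("r",.69,y,.092,.106) for y in(-.088,-.058,-.029,.0065,.041,.071,.101)],"pics/w4.png")
print("canB",top(P,.5715,.0345,.043,.057)); print(current_time())
P=look("top",[("jarA",.473,.205,.053,.066),("jarB",.565,-.2156,.053,.066),("canA",.478,.1286,.043,.057),("canC",.467,.04,.043,.057)])
E
```

```text
r {'c': array([ 0.6896, -0.0881]), 's': array([39.9, 14.1]), 'yaw': np.float64(-1.8), 'n': 665, 'z': 0.0997}
r {'c': array([ 0.6903, -0.0585]), 's': array([39.9, 14. ]), 'yaw': np.float64(-1.2), 'n': 685, 'z': 0.0997}
r {'c': array([ 0.69  , -0.0284]), 's': array([39.7, 13.8]), 'yaw': np.float64(-0.5), 'n': 696, 'z': 0.0998}
r {'c': array([0.6897, 0.007 ]), 's': array([39.7, 13.9]), 'yaw': np.float64(-0.1), 'n': 759, 'z': 0.0997}
r {'c': array([0.6902, 0.0407]), 's': array([39.7, 14.2]), 'yaw': np.float64(-1.3), 'n': 779, 'z': 0.0999}
r {'c': array([0.6915, 0.0713]), 's': array([39.5, 13.7]), 'yaw': np.float64(0.0), 'n': 831, 'z': 0.0998}
r {'c': array([0.6906, 0.1013]), 's': array([40.1, 14. ]), 'yaw': np.float64(-0.9), 'n': 889, 'z': 0.0999}
canB {'c': array([0.571 , 0.0365]), 's': array([57. , 56.9]), 'yaw': np.float64(61.3), 'n': 2770, 'z': 0.0507}
38.3417
jarA {'c': array([0.4737, 0.2044]), 's': array([44.4, 44.4]), 'yaw': np.float64(59.9), 'n': 361, 'z': 0.0599}
jarB {'c': array([ 0.5652, -0.2154]), 's': array([43.9, 43.9]), 'yaw': np.float64(0.8), 'n': 350, 'z': 0.0599}
canA {'c': array([0.4851, 0.1518]), 's': array([38. ,  8.2]), 'yaw': np.float64(-14.7), 'n': 51, 'z': 0.0503}
canC None
```

View pics/w4.png

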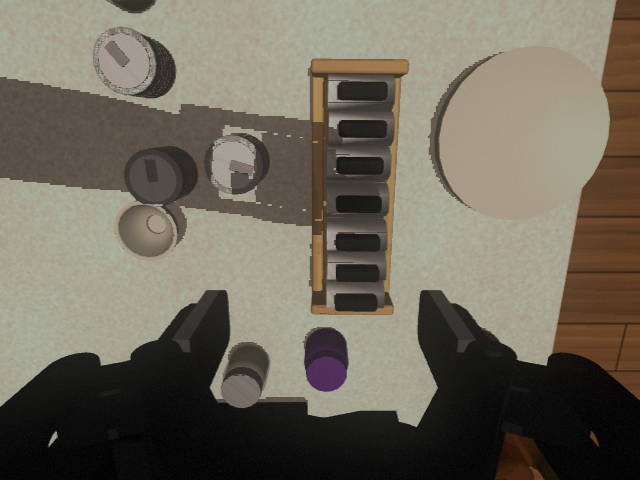

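All seven tins stand in line with caps at z = 0.1 m. The can near the ramekin has been knocked; it is now at pixel (160,175). I'll re-measure each item from close up before gripping it. Jars go first.

```bash
cat >> h.py <<'E'
def fetch(kind,x,y,xb,yb,yaw=0.,r=.045,wait=False):
    H,z0,z1,D,zg=(.06,.053,.066,45,.016) if kind=="jar" else (.05,.043,.057,57,.017)
    bot.command_gripper(.08 if kind=="can" else .074)
    bot.move_to([x,y+.04,.26],quat(0)); bot.hold(.2)
    P,_=cloud("wrist",f"pics/f_{x}.png"); t=top(P,x,y,z0,z1,r); print(kind,t)
    assert np.all(np.abs(t["s"]-D)<4) and abs(t["z"]-H)<.003
    x,y=t["c"]
    if wait: return t
    bot.move_to([x,y,.13],quat(yaw)); s=bot.movel([x,y,zg],vel=.12,until_force=12)
    if s: print("hit",current_tool_pos(),fz()); raise SystemExit
    bot.command_gripper(.03); print("w",current_width())
    assert abs(current_width()-(.052 if kind=="jar" else .058))<.004
    bot.movel([x,y,.20],vel=.2)
    bot.move_to([xb,yb,.20],quat(0)); bot.movel([xb,yb,.05],vel=.15)
    s=bot.movel([xb,yb,zg+.002],vel=.03,until_force=6); print("down",s,current_tool_pos(),fz())
    bot.command_gripper(.066); bot.movel([xb,yb,.17],vel=.2); print(current_time())
E
python3 - <<'E'
from h import *
fetch("jar",.473,.205,.50,.335)
fetch("jar",.565,-.2155,.43,.385)
E
```

```text
jar {'c': array([0.473 , 0.2066]), 's': array([45. , 44.9]), 'yaw': np.float64(-35.3), 'n': 1944, 'z': 0.0601}
w 0.05063087864534476
down True [0.49965967 0.33483456 0.02235799] [-0.2, -0.3, 3.5]
46.9083
jar {'c': array([ 0.5652, -0.2145]), 's': array([45.2, 44.9]), 'yaw': np.float64(-78.2), 'n': 1933, 'z': 0.0602}
w 0.05016861006154456
down True [0.42968622 0.38480053 0.02246689] [-1.3, -0.7, 4.2]
57.7917
```

```bash
python3 - <<'E'
from h import *
fetch("can",.478,.1286,.495,-.407)
print(fetch("can",.571,.0365,.495,-.323))
bot.command_gripper(.08)
bot.move_to([.48,.06,.26],quat(0)); bot.hold(.2)
P,_=cloud("wrist","pics/c3.png")
print(top(P,.48,.025,.043,.057,.06), top(P,.4695,-.034,.028,.04,.05))
E
```

```text
can {'c': array([0.4778, 0.13  ]), 's': array([56.9, 56.7]), 'yaw': np.float64(-89.6), 'n': 2916, 'z': 0.0508}
w 0.05609144143601428
down True [ 0.49476947 -0.40676561  0.02328811] [-0.6, 0.0, 3.6]
67.4583
can {'c': array([0.5709, 0.0369]), 's': array([57.2, 56.8]), 'yaw': np.float64(55.0), 'n': 2918, 'z': 0.0508}
w 0.05557493614262554
down True [ 0.49475262 -0.32277421  0.02288571] [-0.9, 0.1, 3.9]
77.425
None
{'c': array([0.4893, 0.0239]), 's': array([57.1, 56.9]), 'yaw': np.float64(52.2), 'n': 2938, 'z': 0.0508} {'c': array([ 0.469 , -0.0358]), 's': array([66.2, 63.7]), 'yaw': np.float64(-19.1), 'n': 1190, 'z': 0.0354}
```

View pics/c3.png

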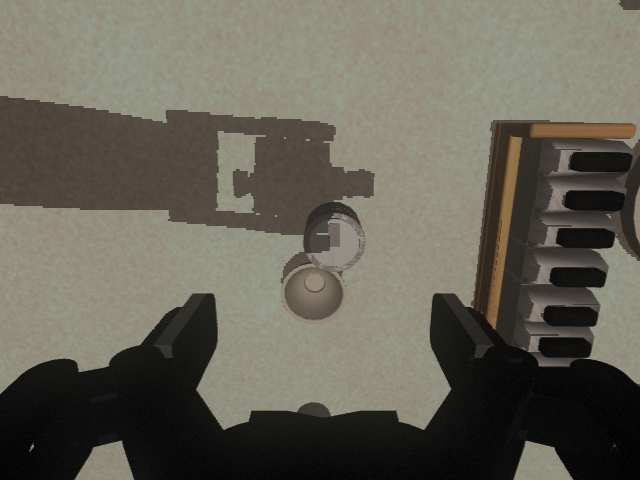

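The knocked can at pixel (335,240) now touches the ramekin at (315,292). I'll grip it with the jaws across the line between the two, draw it away, then lift.

```bash
python3 - <<'E'
from h import *
c=np.array([.4893,.0239]); r=np.array([.469,-.0355]); d=(c-r)/np.linalg.norm(c-r)
yaw=np.arctan2(-d[0],d[1]); print(np.rad2deg(yaw))
bot.move_to([*c,.13],quat(yaw)); s=bot.movel([*c,.017],vel=.12,until_force=12)
if s: print("hit",fz()); raise SystemExit
bot.command_gripper(.03); print("w",current_width())
e=c+d*.02; bot.movel([*e,.0175],vel=.05); bot.movel([*e,.2],vel=.2)
bot.move_to([.43,-.365,.20],quat(0)); bot.movel([.43,-.365,.05],vel=.15)
s=bot.movel([.43,-.365,.019],vel=.03,until_force=6); print("down",s,current_tool_pos(),fz())
bot.command_gripper(.064); bot.movel([.43,-.365,.2],vel=.2)
bot.move_to([.19,.648,.239],quat(np.arctan2(.27,.96)+0)) if False else bot.move_j([1.135,.286,1.577,0,1.279,-.15])
P=look("top",[*[("tin",.69,y,.092,.106) for y in(-.088,-.058,-.029,.0065,.041,.071,.101)],
("ram",.469,-.0355,.028,.042),("salt",.4676,-.2125,.05,.07),
*[("jar",x,y,.055,.072) for x,y in((.588,.385),(.5,.335),(.43,.385))],*[("can",x,y,.047,.062) for x,y in((.5854,-.363),(.495,-.407),(.495,-.323),(.43,-.365))]],"pics/top1.png")
p,d=read_camera("scene"); cv2.imwrite("pics/scene1.png",p[:,:,::-1]); print(current_time())
E
```

```text
-18.867906170204353
w 0.055857538678490616
down True [ 0.429755   -0.36470824  0.02322911] [-1.3, -0.4, 3.7]
tin {'c': array([ 0.6896, -0.0895]), 's': array([39.5, 12.8]), 'yaw': np.float64(0.2), 'n': 120, 'z': 0.0997}
tin {'c': array([ 0.6906, -0.0598]), 's': array([39.3, 13.1]), 'yaw': np.float64(-0.5), 'n': 130, 'z': 0.0997}
tin {'c': array([ 0.6902, -0.0293]), 's': array([40.2, 14.7]), 'yaw': np.float64(-0.4), 'n': 136, 'z': 0.0997}
tin {'c': array([0.69  , 0.0056]), 's': array([40.2, 12.6]), 'yaw': np.float64(-0.3), 'n': 133, 'z': 0.0999}
tin {'c': array([0.6898, 0.0392]), 's': array([39.7, 12.7]), 'yaw': np.float64(-0.4), 'n': 133, 'z': 0.0998}
tin {'c': array([0.6924, 0.0701]), 's': array([41.4, 14. ]), 'yaw': np.float64(-3.4), 'n': 115, 'z': 0.0998}
tin {'c': array([0.6908, 0.0991]), 's': array([38.9, 14.7]), 'yaw': np.float64(0.1), 'n': 132, 'z': 0.0994}
ram {'c': array([ 0.4706, -0.034 ]), 's': array([65.7, 63.9]), 'yaw': np.float64(-0.1), 'n': 274, 'z': 0.0348}
salt {'c': array([ 0.4676, -0.2129]), 's': array([30.7, 30.4]), 'yaw': np.float64(89.4), 'n': 175, 'z': 0.0574}
jar {'c': array([0.5885, 0.3861]), 's': array([45.4, 45.1]), 'yaw': np.float64(89.8), 'n': 383, 'z': 0.0646}
jar {'c': array([0.4995, 0.3316]), 's': array([45.2, 42.8]), 'yaw': np.float64(90.0), 'n': 383, 'z': 0.0649}
jar {'c': array([0.431 , 0.3831]), 's': array([45.7, 43.9]), 'yaw': np.float64(-89.5), 'n': 390, 'z': 0.0648}
can {'c': array([ 0.5855, -0.3629]), 's': array([58.4, 55.1]), 'yaw': np.float64(89.9), 'n': 550, 'z': 0.0556}
can {'c': array([ 0.4946, -0.4075]), 's': array([57.3, 56.8]), 'yaw': np.float64(-78.1), 'n': 566, 'z': 0.0555}
can {'c': array([ 0.4944, -0.3232]), 's': array([56.5, 56.3]), 'yaw': np.float64(-26.0), 'n': 562, 'z': 0.0555}
can {'c': array([ 0.4298, -0.3657]), 's': array([57.8, 55.9]), 'yaw': np.float64(53.5), 'n': 568, 'z': 0.0556}
91.5917
```

View pics/top1.png

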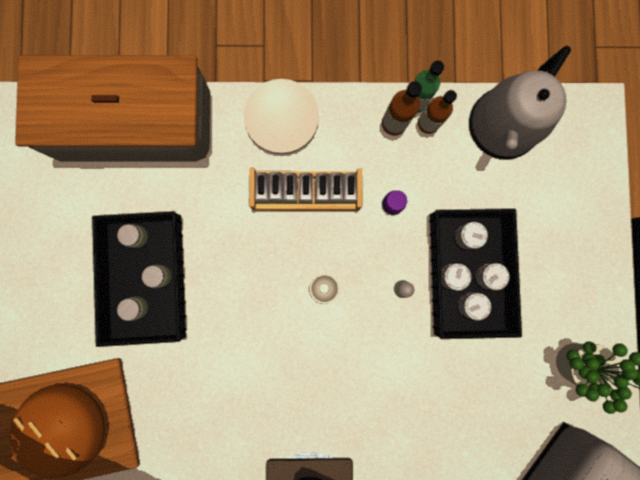

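View pics/scene1.png

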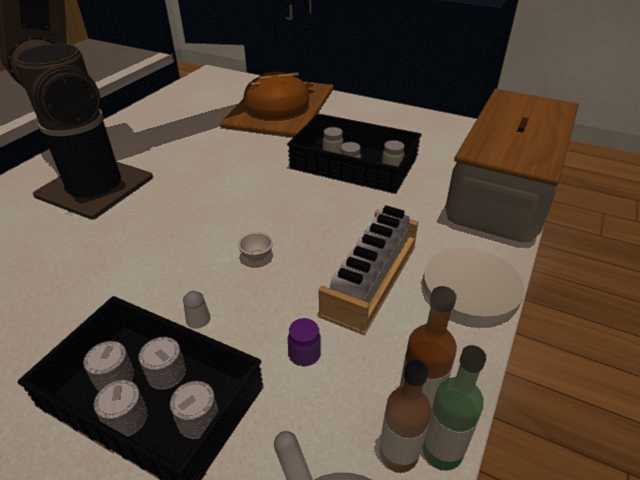

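Both final views show all seven tins upright in one row at (255–355,187), three jars in the left basket and four cans in the right one. The salt pot, ramekin and purple jar are unmoved.

```bash
python3 -c "
from cell import *
bot.finish_job()"
```

```text
the job is handed in; nothing more can be done
```

The job is done and handed in at about 92 s of simulated time (limit 210 s). I gripped row1 and row2 by their narrow ends and slid them outward to open the row. The three tins then went into the gap, followed by both jars and all three cans into their baskets. One can was knocked against the ramekin partway through, so I drew it clear before lifting it.

The last checks agreed with what was asked:
- **Tins:** all seven caps measure z = 0.0994–0.0999 m, where 0.100 means feet flat on the rack floor. They sit within about 3 mm of one line.
- **Tin facing:** the yaws are within about 2° of each other in the close view. The coarser top view read one tin at -3.4°, which the close view had put at 0°, so I took it as noise.
- **Jars and cans:** jar tops are at about 0.065 m and can tops at about 0.0555 m, so all stand upright on the basket floors.
- **Bystanders:** the salt pot and the ramekin are within about 1 mm of where they started, and the purple jar was not touched.

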